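Trip test of a spring-closing shut-off valve on a laboratory gas manifold

ROBOT

A 6-joint arm with a two-finger parallel gripper is mounted at the origin on the work surface. World frame = base frame: x ahead of the robot, y to its left, z up, the work surface at z = 0. Lengths are in m, angles in degrees, forces in N, time in s.
With the tool pointing down it reaches from about 0.25 to 0.725 m from the base axis. Payload 9.7 kg.
Tool frame: the origin (TCP) lies on the centre line of the jaws, within the pads' length; the fingertips stand 17 mm ahead of it and the grasp point (between the pads) lies 2 mm behind it (bot.tip_extent is the distance from the TCP to the fingertips, in m); z points along the fingers, y is the line along which they close (so a half turn about z gives the same grasp; the last joint's range is limited). The gripper opens to 85 mm and grips with 20 to 120 N. Pads are 22 mm wide; open, the fingers measure 114 mm over their backs; the gripper's body (76 mm by 85 mm) begins 54 mm behind the grasp point. The pads swing forward as they close: fully open they stand 13 mm farther back than shut.
Start: joints at [76.719, 4.979, 10.078, 95.1, 0, 90], TCP at [0.126, 0.535, 0.248] pointing down, gripper open.
Joint ranges: [-179.16, 179.16], [-48.56, 103.87], [-65.8, 70.77], [-126.05, 130.52], [-82.76, 87.17], [-180, 180]. Speed limits (degrees/s): [127.2, 127.2, 147.25, 180, 180, 180].

INTERFACE

Orientations are given as [roll, pitch, yaw] about the fixed x, y, z axes, in that order (R = Rz(yaw) Ry(pitch) Rx(roll)).
In Python, from workcell import bot gives the robot as it stands.
- The arm moves only by the tool carry_out, never from a script. Its argument "moves" is text: rows parted by semicolons, each of 7 numbers parted by spaces: the shift along the tool's x, y, z in mm, then the turn, a rotation vector about the tool's x, y, z in degrees, then the finger opening in mm, from 0 to 85.4. A call has 1 to 20 rows; each row is the pose to reach, as a shift and turn from the pose commanded when the call began, along the tool's axes at that moment; what a row does not reach only later rows make up. A row lasts 1/10 s, in which the tool goes at most 50 mm and 8.59 degrees, less where a joint would pass 70% of its speed; a pose out of reach is approached as far as the arm can. A call with a gripper value outside its range is refused whole. The fingers move at their own pace and stop on an object; "force" is the grip in N (left out, the last holds). Time passes only in rows, so rows that repeat a pose let the fingers close. It gives the time, the measured TCP pose, the force, the opening and the grip force at its end, in the units of the state.
- bot.get_obs(): the state, without advancing time (a new reading comes with each control period).
- bot.camera(name): name is "scene" or "top"; returns a dict with "img" (420x560x3 uint8, red, green, blue), "mtx" (3x3 intrinsics, pixels), "k1" (the pictures are not rectified: a ray, as slopes to the right and down, at radius r is drawn at 1 + k1 r^2 times it, then the intrinsics apply), "position" and "orientation" of the camera in the world. Camera axes: x right, y up, looking along -z (the intrinsics and any distortion apply to the point x, -y, -z); pixel columns grow to the right and rows downward; lengths in m; the calibration is good to about 2 mm. A picture is of the moment at which its call begins. There is no depth.
- bot.job_done(): hands the job in; it is judged then, once.
The state is a dict: "time": time; "q": joint angles; "qd": joint speeds; "joint_efforts": joint torques, N m; "ee_pos": TCP position; "tcp_rot": TCP orientation; "wrist_force": force on the tool from outside, world axes, zero at the start; "torque": the same for the moment, N m; "opening": finger opening in m; "grasp_force": force on a finger pad.
Only numpy, scipy, OpenCV 4.12 (cv2) and the standard library are available. Lean on these libraries where they do the work, as an engineer would, in place of code of your own. Each camera call takes 0.05 s, during which the arm holds its last target. There are 200 camera calls.

TASK

Trip-test the spring-closing shut-off valve on the gas manifold: swing its lever open against the spring until the hook latch catches, without forcing it against the rubber stop, and let go so that the latch alone holds it open. Then, with your hand clear of the lever's swing, press the latch's thumb tab down gently so that the lever snaps fully shut by itself. Leave the other things on the bench where they are.

Things in the scene. Friction and masses are not known exactly. Their poses are not given: they have to be found in the camera images.
- manifold: Fixed valve assembly: aluminium plate 180 x 400 x 8 mm on the bench, a 21 mm steel pipe along its y axis (55 mm up), a brass ball valve mid-pipe with a dark yoke and trip mechanism on top. Origin: bench level, under the lever's pivot; z up, the shut lever points along -x. Pressure gauge (y = -182 mm, 150 mm high) and plain isolating valve (y = +180 mm, 105 mm high) are not used.
- pivot (a point): Point on the lever's vertical pivot axis (valve stem) at lever-bar height, 143 mm above the bench. A torsion spring round the stem pulls the lever shut: about 4 N at the grip when shut, rising to 8 to 10 N near the catch.
- lever_grip (a point): Middle of the black upright hand grip at the lever's end: a round post 23 mm in diameter, 146 to 199 mm above the bench (this point at 174 mm), 115 mm from the pivot axis; it moves on a level circle round the pivot. The lever bar under it is 22 mm wide, its top 146 mm above the bench. Free room all round the grip above the bar.
- lever (a joint): Lever angle in rad. 0 = shut, square to the pipe, along the manifold's -x. It grows as the lever swings open, clockwise seen from above, the grip moving towards the manifold's +y. Latched, it rests somewhere between 0.88 and 1.65 rad: where is set by how the trip disc is clamped and differs each time. Let go unlatched, it flies back; tripped, it snaps shut through the same arc in about 0.3 s.
- latch_hook (a point): Rest position of the tip of the hook latch (17 mm wide steel arm), lying over the rim of a 90 mm steel disc that turns with the lever under it. Near the end of the swing a raised tooth on the disc lifts the hook by 6 mm; the hook drops behind the tooth and, when the lever is eased back, takes the spring's pull. Until then the lever must be held.
- rubber_stop (a point): Rest position of the centre of a 12 mm round rubber stop on the yoke. About 0.03 rad (4 mm at the grip) past the catching angle a lug on the disc, 56 mm from the pivot, meets it: at the grip the resistance then climbs above the spring's 8 to 10 N by some 4 N per mm. A pull of more than about 20 N at the grip (25 N of the lug on the rubber) is forcing it.
- thumb_tab (a point): Rest position of the top centre of the latch's thumb tab: a level steel button 28 mm in diameter, 4 mm above its arm, top 150 mm above the bench, outside the lever's swing. Pressed straight down it tilts the latch (pin 62 mm away along the manifold's +y) and lifts the hook: with the lever latched it lets go after 3 to 7 mm, at 4 to 8 N; 14 mm is its full travel. More than 20 N bends it.
- spanner_mid (a point): Middle of a steel spanner 160 mm long lying loose on the plate, under the lever's swing (bystander, leave alone; upper side below 25 mm above the bench).
- union_mid (a point): Centre of a loose brass hexagon pipe union, 35 mm wide and 34 mm high, standing on the plate (bystander).
- timer_mid (a point): Centre of a flat white timer 65 x 75 x 22 mm lying on the bench in front of the plate (bystander).
- beaker_mid (a point): Centre of a glass beaker 70 mm in diameter and 90 mm high standing on the bench beside the plate (bystander).
- reagent_mid (a point): Point half-way up (75 mm) a brown glass bottle 62 mm in diameter and 150 mm high, standing on the bench beside the plate (bystander).
- washbottle_mid (a point): Point 70 mm up a white wash bottle 60 mm in diameter and 180 mm high with a bent spout, standing on the bench beyond the plate (bystander).

How it is judged:
By the outcome, as a careful person would: the job done as asked, in the order asked, and still so for the second after the job is handed in, with the robot touching nothing.
It also fails if it takes over 72 s, if anything falls off the work surface, if the arm or the gripper's body presses on something with over 40 N, if the wrist force passes 120 N, or if a joint passes its speed limit or range.

## Working session

There is one attempt and no reset: what is moved stays moved. The work goes in short steps, Python scripts to look and compute and a tool call to move; the robot and the scene stay as the last step left them, time stands still between calls to the robot, and variables do not carry over. Pictures are saved under pics/ and viewed, at most 10 in all, crops included, and the job is handed in when it is done.

Besides the shell and the picture viewer there is one more tool, called after "Call:" as a command line: name --argument value ..., lists and objects as JSON in quotes. carry_out: Moves the arm, as the interface text tells. Its arguments: {"type":"object","properties":{"moves":{"type":"string"},"force":{"type":"number"}},"required":["moves"]}

```bash
mkdir -p pics; python3 - <<'E'
from workcell import bot
import cv2,pickle
d={}
for n in("scene","top"):
    c=bot.camera(n);d[n]=c;cv2.imwrite(f"pics/{n}0.png",cv2.resize(c["img"][:,:,::-1],(784,588),interpolation=cv2.INTER_CUBIC))
    print(n,c["mtx"],c["k1"],c["position"],c["orientation"])
pickle.dump(d,open("c0.pkl","wb"))
o=bot.get_obs();print(o)
E
```

```text
scene [[412.8960571    0.         280.83278152]
 [  0.         412.8960571  218.42504284]
 [  0.           0.           1.        ]] -0.09424715533993094 [ 1.09216428 -0.46461923  0.80316156] [46.94966539 -0.63548636 45.31742326]
top [[411.48898953   0.         282.67150983]
 [  0.         411.48898953 210.34720129]
 [  0.           0.           1.        ]] -0.08116363268636338 [0.54145433 0.0360766  0.96385559] [  1.82761292   0.4638285  -88.7874184 ]
{'time': 0.1, 'q': array([7.67183050e+01, 5.00843789e+00, 1.00392017e+01, 9.50987867e+01,
       9.51340770e-04, 8.99998240e+01]), 'qd': array([-0.03967519, -0.18188838,  0.0614411 , -0.03264273,  0.05708448,
       -0.00396887]), 'joint_efforts': array([-1.00266203e-03, -5.21562195e+01,  4.65653694e+01,  1.60168251e-02,
        1.44355448e-05,  7.30608960e-07]), 'ee_pos': array([0.12631114, 0.53511665, 0.24765111]), 'tcp_rot': array([-1.79931977e+02, -9.51549092e-04,  1.66718480e+02]), 'wrist_force': array([-0.07593653,  1.0408528 , -0.50862445]), 'torque': array([ 0.00652072, -0.04396276,  0.02717275]), 'grasp_force': 0.0, 'opening': 0.08510788416282314}
```

View pics/scene0.png

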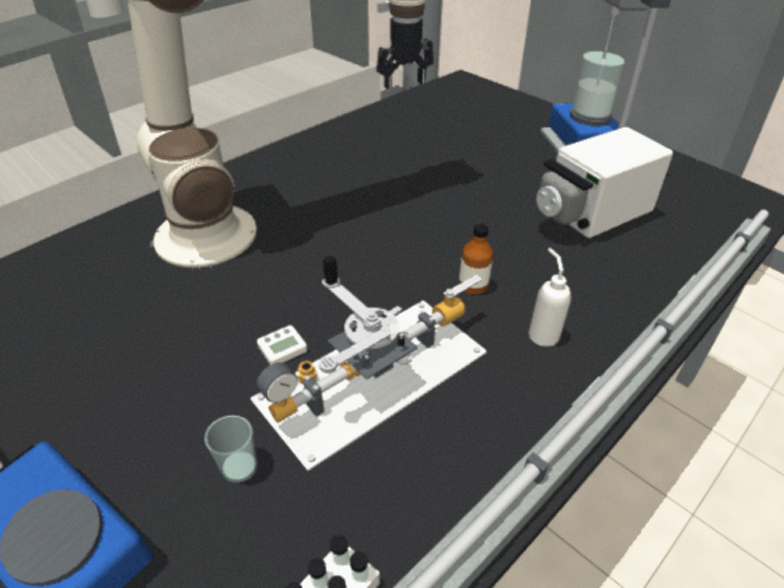

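View pics/top0.png

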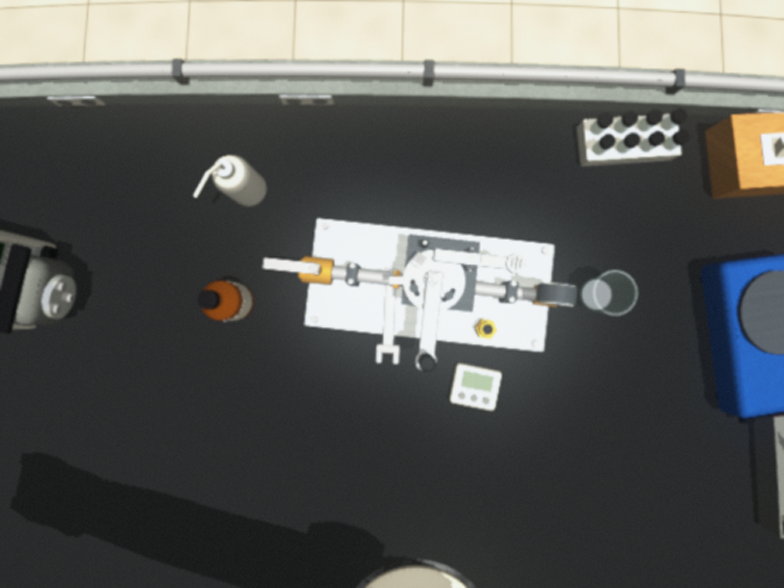

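```bash
cat > h.py <<'E'
import numpy as np,cv2
from scipy.spatial.transform import Rotation as R
def ray(c,uv):
    D=np.array([c["k1"],0,0,0.]);p=cv2.undistortPoints(np.array([[uv]],float),c["mtx"],D)[0,0]
    d=R.from_euler("xyz",c["orientation"],degrees=True).apply([p[0],-p[1],-1]);return np.array(c["position"]),d
def onz(c,uv,z):
    o,d=ray(c,uv);return o+d*(z-o[2])/d[2]
def proj(c,P):
    v=R.from_euler("xyz",c["orientation"],degrees=True).inv().apply(np.array(P)-c["position"])
    x,y=v[0]/-v[2],-v[1]/-v[2];f=1+c["k1"]*(x*x+y*y)
    return c["mtx"][0,0]*x*f+c["mtx"][0,2],c["mtx"][1,1]*y*f+c["mtx"][1,2]
E
python3 - <<'E'
from h import *
import pickle
d=pickle.load(open("c0.pkl","rb"))
t=d["top"]
g=cv2.cvtColor(t["img"],cv2.COLOR_RGB2GRAY)
k=1/1.4
for n,uv,z in(("pivot",(434,279),.15),("gripTop",(426,362),.199),("tab",(514,263),.15)):print(n,onz(t,np.array(uv)*k,z))
c=[onz(t,np.array(u)*k,.008) for u in((317,219),(553,243),(544,351),(305,326))];print(np.array(c),np.mean(c,0))
a=t["img"][150:270,200:390][:,:,::-1];cv2.imwrite("pics/tc.png",cv2.resize(a,None,fx=4,fy=4,interpolation=cv2.INTER_CUBIC))
a=d["scene"]["img"][170:310,170:360][:,:,::-1];cv2.imwrite("pics/sc.png",cv2.resize(a,None,fx=4,fy=4,interpolation=cv2.INTER_CUBIC))
E
```

```text
pivot [ 0.59032234 -0.01043315  0.15      ]
gripTop [0.47710367 0.00081346 0.199     ]
tab [ 0.61547345 -0.12360301  0.15      ]
[[ 0.69542009  0.17891059  0.008     ]
 [ 0.66342092 -0.21669479  0.008     ]
 [ 0.48299252 -0.20386563  0.008     ]
 [ 0.51620392  0.19423204  0.008     ]] [ 0.58950936 -0.01185445  0.008     ]
```

View pics/tc.png

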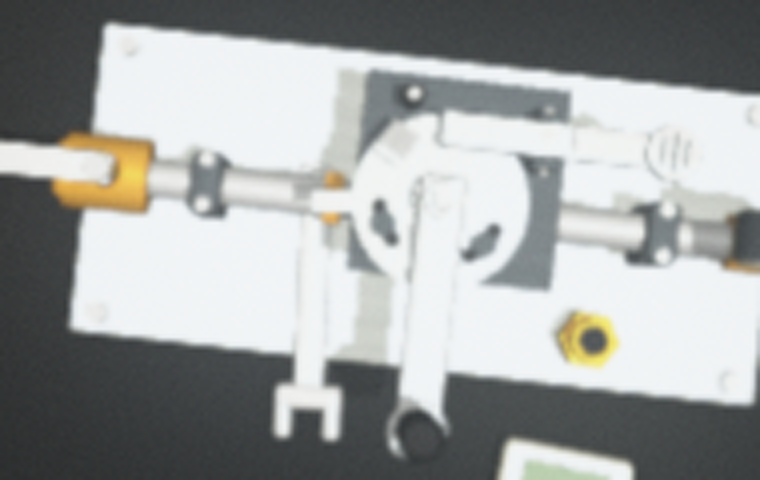

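View pics/sc.png

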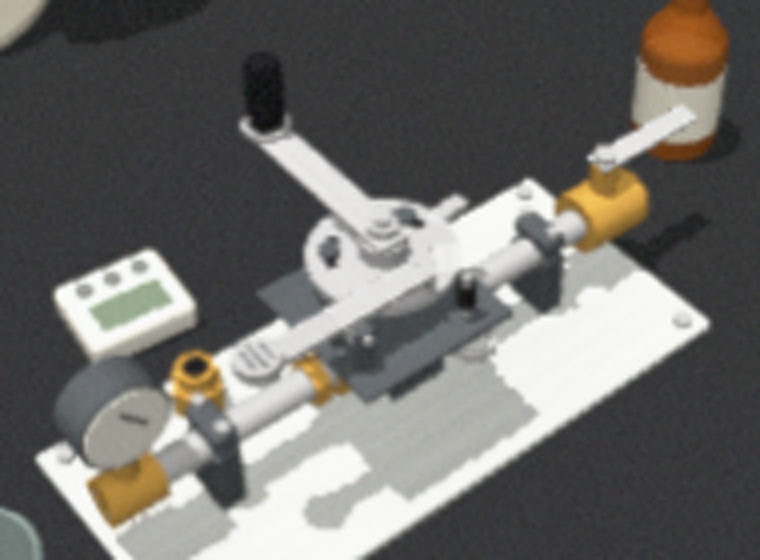

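Top view: pivot at (437,200), grip top (420,432), tab (675,150), lug at about (335,200) and stop post (413,95), all in 4x crop pixels. The scene crop confirms the black grip, the tab at (258,358) and the stop post at (467,290).

```bash
cat >> h.py <<'E'
def tgt(o,P,yaw):
    """shift (mm) and rotvec (deg) in the tool frame to a tool-down pose"""
    A=R.from_euler("xyz",o["tcp_rot"],degrees=True);B=R.from_euler("xyz",[180,0,yaw],degrees=True)
    return np.round(A.inv().apply(np.array(P)-o["ee_pos"])*1000,1),np.round((A.inv()*B).as_rotvec(degrees=True),1)
E
python3 - <<'E'
from h import *
import pickle
from workcell import bot
d=pickle.load(open("c0.pkl","rb"));t=d["top"];s=d["scene"]
tc=lambda u,v:(200+u/4-.375,150+v/4-.375)
sc=lambda u,v:(170+u/4-.375,170+v/4-.375)
def tri(a,b):
    o1,d1=ray(t,a);o2,d2=ray(s,b);k=np.linalg.lstsq(np.c_[d1,-d2],o2-o1,rcond=None)[0]
    p,q=o1+k[0]*d1,o2+k[1]*d2;return (p+q)/2,np.linalg.norm(p-q)
for n,a,b in(("cap",tc(437,195),sc(383,230)),("griptop",tc(420,432),sc(263,62)),("tab",tc(675,150),sc(257,357)),("stoptop",tc(413,95),sc(467,277))):print(n,tri(a,b))
for z in(.12,.13):print("lug",z,[onz(t,tc(*u),z) for u in((330,190),(330,212),(355,185),(355,215))])
print(bot.tip_extent)
o=bot.get_obs();print(tgt(o,(.476,-.001,.26),175.4))
E
```

```text
cap (array([ 0.59212917, -0.00884369,  0.14410287]), np.float64(0.0009502313656755599))
griptop (array([4.78876075e-01, 3.37930568e-04, 1.96595053e-01]), np.float64(0.0006117470230474539))
tab (array([ 0.61782329, -0.12569731,  0.14793314]), np.float64(0.001984036354346091))
stoptop (array([0.64423621, 0.00484763, 0.13426086]), np.float64(0.0021865096408799976))
lug 0.12 [array([0.59537557, 0.04517381, 0.12      ]), array([0.5840669, 0.0449339, 0.12     ]), array([0.59821255, 0.03239207, 0.12      ]), array([0.58279235, 0.03207339, 0.12      ])]
lug 0.13 [array([0.59473659, 0.04506601, 0.13      ]), array([0.58356193, 0.04482894, 0.13      ]), array([0.59753994, 0.03243573, 0.13      ]), array([0.58230248, 0.03212083, 0.13      ])]
0.017
(array([-463.5, -441.5,  -11.8]), array([-0.1, -0. , -8.7]))
```

Call:
carry_out --moves "-60 -30 -12 0 0 0 60; -95 -65 -12 0 0 0 60; -130 -100 -12 0 0 0 60; -165 -135 -12 0 0 0 45; -200 -170 -12 0 0 0 45; -235 -205 -12 0 0 -2 45; -270 -240 -12 0 0 -4 45; -305 -275 -12 0 0 -6 45; -340 -310 -12 0 0 -8.7 45; -375 -345 -12 0 0 -8.7 45; -410 -380 -12 0 0 -8.7 45; -440 -415 -12 0 0 -8.7 45; -463 -441 -12 0 0 -8.7 45; -463 -441 -12 0 0 -8.7 45; -463 -441 -12 0 0 -8.7 45; -463 -441 -12 0 0 -8.7 45"

```text
time: 1.7
ee_pos: [0.4753, 0.0003, 0.2602]
tcp_rot: [180.0, -0.0, 175.4]
wrist_force: [-0.5, -0.1, -0.3]
opening: 0.0451
grasp_force: 0.0
```

```bash
python3 - <<'E'
from h import *
from workcell import bot
o=bot.get_obs();print({k:np.round(o[k],3) for k in("time","q","ee_pos","tcp_rot","wrist_force","opening")})
print(tgt(o,(.477,-.0005,.172),175.7))
c=bot.camera("top");cv2.imwrite("pics/t1.png",cv2.resize(c["img"][150:330,180:420,::-1],None,fx=3,fy=3,interpolation=cv2.INTER_CUBIC))
E
```

```text
{'time': np.float64(1.7), 'q': array([ 2.9000e-02, -4.9160e+00,  1.5080e+00,  9.6451e+01,  1.2000e-02,
        4.5840e+00]), 'ee_pos': array([0.475, 0.   , 0.26 ]), 'tcp_rot': array([ 1.79991e+02, -2.80000e-02,  1.75445e+02]), 'wrist_force': array([-0.457, -0.131, -0.263]), 'opening': np.float64(0.045)}
(array([-1.8, -0.7, 88.2]), array([ 0. , -0. , -0.3]))
```

View pics/t1.png

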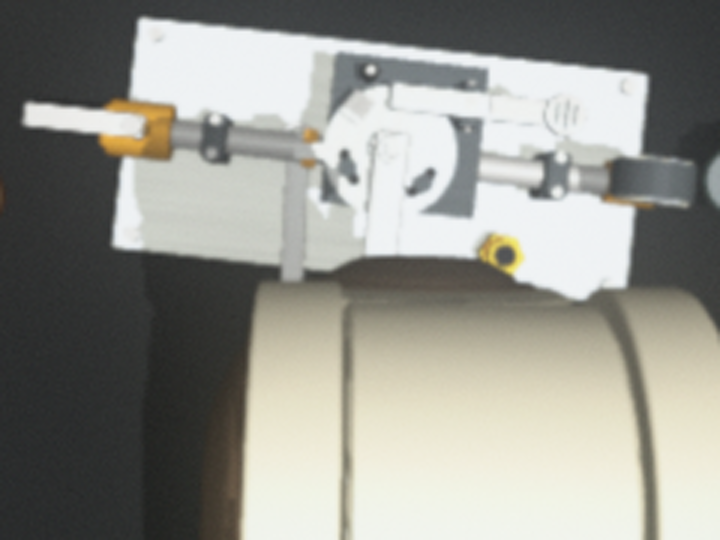

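The arm hides the grip, but the lever bar, at about (385,240), is undisturbed. I'll descend round the grip.

Call:
carry_out --moves "-2 -1 20 0 0 0 45; -2 -1 40 0 0 0 45; -2 -1 60 0 0 0 45; -2 -1 75 0 0 0 45; -2 -1 88 0 0 0 45; -2 -1 88 0 0 0 36; -2 -1 88 0 0 0 36; -2 -1 88 0 0 0 36"

```text
time: 2.55
ee_pos: [0.4779, -0.0012, 0.1733]
tcp_rot: [180.0, 0.1, 175.4]
wrist_force: [0.3, -0.2, 0.1]
opening: 0.0363
grasp_force: 0.0
```

```bash
cat > arc.py <<'E'
import sys
from h import *
from workcell import bot
C=np.array([.5915,-.009]);r=.1145;y0=175.7
o=bot.get_obs()
th=np.degrees(np.arctan2(0,1))
v=o["ee_pos"][:2]-C
yaw=o["tcp_rot"][2]
u=v/np.linalg.norm(v); f=np.array(o["wrist_force"][:2])
print("tool th",round(y0-np.degrees(np.arctan2(u[1],u[0])),2),"r",round(np.linalg.norm(v),4),"yaw th",round(y0-yaw,2),"F tang(close)",round(f@[-u[1],u[0]],2),"F rad",round(f@u,2),"Fz",round(o["wrist_force"][2],2),"z",o["ee_pos"][2],"open",o["opening"],"t",o["time"])
for a in map(float,sys.argv[1:]):
    y=y0-a;P=[*(C+r*np.array([np.cos(np.radians(y)),np.sin(np.radians(y))])),.172]
    s,w=tgt(o,P,y);print(a,s,w[2])
E
python3 arc.py 5 10 15 20 25 30 35 40 45 50
```

```text
tool th -0.37 r 0.1139 yaw th 0.25 F tang(close) 0.19 F rad -0.27 Fz 0.12 z 0.17329706629399994 open 0.036286454709772605 t 2.55
5.0 [ 0.2 10.7  1.3] 4.7
10.0 [-1.  20.6  1.3] 9.7
15.0 [-3.1 30.4  1.3] 14.7
20.0 [-6.1 39.9  1.3] 19.7
25.0 [-9.9 49.2  1.3] 24.7
30.0 [-14.5  58.    1.3] 29.7
35.0 [-19.8  66.5   1.3] 34.7
40.0 [-25.8  74.4   1.3] 39.7
45.0 [-32.5  81.8   1.4] 44.7
50.0 [-39.9  88.6   1.4] 49.7
```

Call:
carry_out --moves "0 5 0 0 0 2 36; 0 10.5 0 0 0 4.7 36; -0.5 15.5 0 0 0 7 36; -1 20.5 0 0 0 9.7 36; -2 25.5 0 0 0 12 36; -3 30.5 0 0 0 14.7 36; -4.5 35 0 0 0 17 36; -6 40 0 0 0 19.7 36; -8 44.5 0 0 0 22 36; -10 49 0 0 0 24.7 36; -12 53.5 0 0 0 27 36; -14.5 58 0 0 0 29.7 36; -17 62 0 0 0 32 36; -20 66.5 0 0 0 34.7 36; -23 70.5 0 0 0 37 36; -26 74.5 0 0 0 39.7 36; -29 78 0 0 0 42 36; -32.5 82 0 0 0 44.7 36; -36 85 0 0 0 47 36; -40 88.5 0 0 0 49.7 36"

```text
time: 4.55
ee_pos: [0.5244, 0.0825, 0.1731]
tcp_rot: [-179.9, 0.1, 125.6]
wrist_force: [-4.1, -8.2, 1.5]
opening: 0.036
grasp_force: 3.7
```

```bash
python3 arc.py 52 54 56 58 60 61 62 63 64
```

```text
tool th 49.46 r 0.1135 yaw th 50.13 F tang(close) 8.22 F rad -4.19 Fz 1.47 z 0.17313489165902696 open 0.036008752598706006 t 4.55
52.0 [1.  5.1 1.1] 1.9
54.0 [0.8 9.1 1.1] 3.9
56.0 [ 0.4 13.   1.1] 5.9
58.0 [-0.1 17.   1.1] 7.9
60.0 [-0.7 21.   1.1] 9.9
61.0 [-1.  22.9  1.1] 10.9
62.0 [-1.4 24.9  1.1] 11.9
63.0 [-1.9 26.8  1.1] 12.9
64.0 [-2.3 28.8  1.1] 13.9
```

Call:
carry_out --moves "0 2 0 0 0 1 36; 0 4 0 0 0 2 36; 0 6.5 0 0 0 3 36; 0 9 0 0 0 4 36; 0 11 0 0 0 5 36; 0 13 0 0 0 6 36; 0 13 0 0 0 6 36; 0 13 0 0 0 6 36"

```text
time: 5.35
ee_pos: [0.5349, 0.0901, 0.173]
tcp_rot: [-179.9, 0.1, 119.7]
wrist_force: [-3.6, -6.9, 1.9]
opening: 0.0361
grasp_force: 3.0
```

```bash
python3 arc.py 58 60 62 63 64 65 66 67
```

```text
tool th 55.98 r 0.1141 yaw th 56.03 F tang(close) 6.55 F rad -4.24 Fz 1.86 z 0.17298996271415762 open 0.03614090201507162 t 5.35
58.0 [0.3 4.  1. ] 2.0
60.0 [0.1 8.  1. ] 4.0
62.0 [-0.3 12.   1. ] 6.0
63.0 [-0.5 14.   1. ] 7.0
64.0 [-0.7 16.   1. ] 8.0
65.0 [-1. 18.  1.] 9.0
66.0 [-1.4 19.9  1. ] 10.0
67.0 [-1.7 21.9  1. ] 11.0
```

Call:
carry_out --moves "0 2 0 0 0 1 36; 0 4 0 0 0 2 36; 0 6 0 0 0 3 36; 0 8 0 0 0 4 36; 0 8 0 0 0 4 36"

```text
time: 5.85
ee_pos: [0.5418, 0.094, 0.1729]
tcp_rot: [-179.9, 0.1, 115.6]
wrist_force: [-3.5, -6.3, 0.5]
opening: 0.0359
grasp_force: 3.2
```

Call:
carry_out --moves "0 1 0 0 0 0.5 36; 0 2 0 0 0 1 36; 0 3 0 0 0 1.5 36; 0 3 0 0 0 1.5 36"

```text
time: 6.25
ee_pos: [0.5444, 0.0953, 0.1729]
tcp_rot: [-179.9, 0.1, 114.1]
wrist_force: [-3.2, -7.4, 1.0]
opening: 0.0356
grasp_force: 3.3
```

Call:
carry_out --moves "0 1 0 0 0 0.5 36; 0 2 0 0 0 1 36; 0 2 0 0 0 1 36"

```text
time: 6.55
ee_pos: [0.5462, 0.0961, 0.1729]
tcp_rot: [-179.9, 0.1, 113.2]
wrist_force: [-4.4, -7.1, 1.2]
opening: 0.0361
grasp_force: 3.3
```

```bash
python3 arc.py 63 64 65 66 67 68
```

```text
tool th 62.36 r 0.1144 yaw th 62.55 F tang(close) 6.81 F rad -4.77 Fz 1.21 z 0.17289310753040826 open 0.036056883246279876 t 6.55
63.0 [0.1 1.3 0.9] 0.5
64.0 [0.  3.3 0.9] 1.5
65.0 [-0.   5.3  0.9] 2.5
66.0 [-0.1  7.3  0.9] 3.5
67.0 [-0.3  9.3  0.9] 4.5
68.0 [-0.5 11.3  0.9] 5.5
```

Call:
carry_out --moves "0 0.6 0 0 0 0.3 36; 0 1.2 0 0 0 0.6 36; 0 1.2 0 0 0 0.6 36"

```text
time: 6.85
ee_pos: [0.5472, 0.0965, 0.1729]
tcp_rot: [-179.9, 0.1, 112.6]
wrist_force: [-4.8, -6.6, 0.9]
opening: 0.0359
grasp_force: 3.3
```

Call:
carry_out --moves "0 0.6 0 0 0 0.3 36; 0 1.2 0 0 0 0.6 36; 0 1.2 0 0 0 0.6 36"

```text
time: 7.15
ee_pos: [0.5484, 0.097, 0.1729]
tcp_rot: [-179.9, 0.1, 112.0]
wrist_force: [-3.9, -7.1, 1.3]
opening: 0.0362
grasp_force: 3.3
```

Call:
carry_out --moves "0 0.6 0 0 0 0.3 36; 0 1.2 0 0 0 0.6 36; 0 1.2 0 0 0 0.6 36"

```text
time: 7.45
ee_pos: [0.5494, 0.0975, 0.1729]
tcp_rot: [-179.9, 0.1, 111.4]
wrist_force: [-4.4, -6.7, 0.2]
opening: 0.0355
grasp_force: 3.3
```

Call:
carry_out --moves "0 0.6 0 0 0 0.3 36; 0 1.2 0 0 0 0.6 36; 0 1.2 0 0 0 0.6 36"

```text
time: 7.75
ee_pos: [0.5505, 0.0979, 0.1729]
tcp_rot: [-179.9, 0.1, 110.8]
wrist_force: [-5.0, -6.7, 0.5]
opening: 0.0361
grasp_force: 3.3
```

```bash
python3 - <<'E'
from h import *
from workcell import bot
t=bot.camera("top")["img"][165:235,250:390,::-1];s=bot.camera("scene")["img"][190:290,190:330,::-1]
cv2.imwrite("pics/m2.png",cv2.resize(np.vstack([t[:60],s[:60+30]]),None,fx=4,fy=4,interpolation=cv2.INTER_CUBIC)[:600])
E
```

```text
(no output)
```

View pics/m2.png

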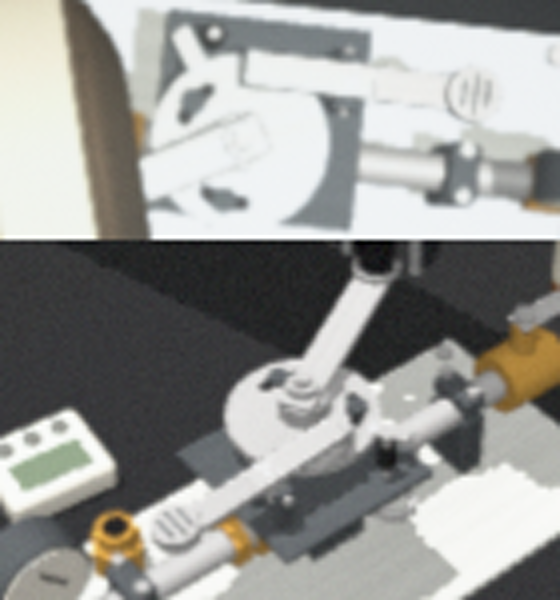

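The lug, at (187,42), is a few pixels short of the stop at (215,33). The catch is near, so I'll carry on in small steps.

Call:
carry_out --moves "0 0.6 0 0 0 0.3 36; 0 1.2 0 0 0 0.6 36; 0 1.2 0 0 0 0.6 36"

```text
time: 8.15
ee_pos: [0.5516, 0.0983, 0.1729]
tcp_rot: [-179.9, 0.1, 110.2]
wrist_force: [-4.0, -6.4, 1.0]
opening: 0.0361
grasp_force: 3.3
```

Call:
carry_out --moves "0 0.6 0 0 0 0.3 36; 0 1.2 0 0 0 0.6 36; 0 1.2 0 0 0 0.6 36"

```text
time: 8.45
ee_pos: [0.5528, 0.0988, 0.1729]
tcp_rot: [-179.9, 0.1, 109.6]
wrist_force: [-3.7, -6.8, 1.6]
opening: 0.0357
grasp_force: 3.2
```

Call:
carry_out --moves "0 0.6 0 0 0 0.3 36; 0 1.2 0 0 0 0.6 36; 0 1.2 0 0 0 0.6 36"

```text
time: 8.75
ee_pos: [0.5538, 0.0992, 0.1729]
tcp_rot: [-179.9, 0.1, 109.0]
wrist_force: [-4.6, -6.2, 0.7]
opening: 0.0358
grasp_force: 3.4
```

Call:
carry_out --moves "0 0.6 0 0 0 0.3 36; 0 1.2 0 0 0 0.6 36; 0 1.2 0 0 0 0.6 36"

```text
time: 9.05
ee_pos: [0.555, 0.0995, 0.1729]
tcp_rot: [-179.9, 0.1, 108.4]
wrist_force: [-4.2, -7.4, 0.9]
opening: 0.0361
grasp_force: 3.4
```

Call:
carry_out --moves "0 0.6 0 0 0 0.3 36; 0 1.2 0 0 0 0.6 36; 0 1.2 0 0 0 0.6 36"

```text
time: 9.35
ee_pos: [0.5561, 0.0999, 0.1729]
tcp_rot: [-179.9, 0.1, 107.8]
wrist_force: [-5.1, -7.0, 1.3]
opening: 0.036
grasp_force: 3.4
```

Call:
carry_out --moves "0 0.6 0 0 0 0.3 36; 0 1.2 0 0 0 0.6 36; 0 1.2 0 0 0 0.6 36"

```text
time: 9.65
ee_pos: [0.5572, 0.1003, 0.1729]
tcp_rot: [-179.9, 0.1, 107.2]
wrist_force: [-4.4, -7.8, 1.5]
opening: 0.0359
grasp_force: 3.4
```

Call:
carry_out --moves "0 0.6 0 0 0 0.3 36; 0 1.2 0 0 0 0.6 36; 0 1.2 0 0 0 0.6 36"

```text
time: 9.95
ee_pos: [0.5581, 0.1006, 0.1729]
tcp_rot: [-179.9, 0.1, 106.6]
wrist_force: [-6.2, -7.8, 2.8]
opening: 0.0356
grasp_force: 4.2
```

Call:
carry_out --moves "0 0.6 0 0 0 0.3 36; 0 1.2 0 0 0 0.6 36; 0 1.2 0 0 0 0.6 36"

```text
time: 10.25
ee_pos: [0.559, 0.1008, 0.1728]
tcp_rot: [-179.8, 0.1, 106.0]
wrist_force: [-7.7, -8.3, 2.6]
opening: 0.0361
grasp_force: 5.1
```

```bash
python3 arc.py; python3 - <<'E'
from h import *
from workcell import bot
t=bot.camera("top")["img"][165:225,270:360,::-1]
cv2.imwrite("pics/m3.png",cv2.resize(t,None,fx=8,fy=8,interpolation=cv2.INTER_CUBIC))
E
```

```text
tool th 69.19 r 0.1145 yaw th 69.74 F tang(close) 9.7 F rad -5.79 Fz 2.65 z 0.1728194075058573 open 0.03608451246835373 t 10.25
```

View pics/m3.png

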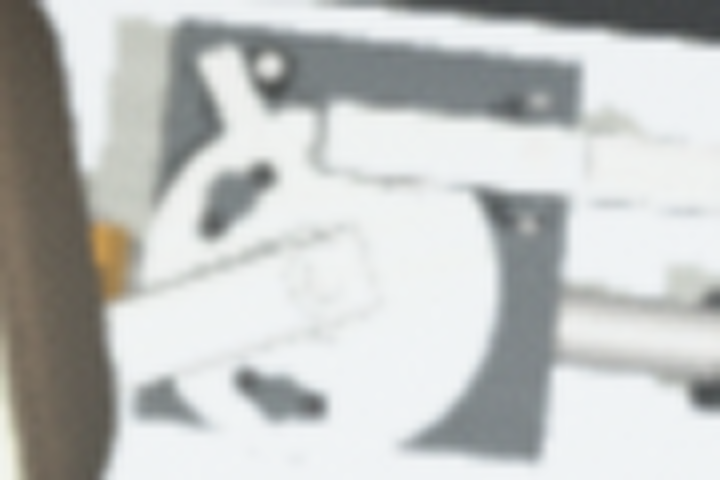

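Force is climbing at about 1 N/mm, which fits the tooth lifting the hook. The lug at (235,80) is still just short of the stop at (268,68).

Call:
carry_out --moves "0 0.5 0 0 0 0.3 36; 0 1 0 0 0 0.5 36; 0 1 0 0 0 0.5 36"

```text
time: 10.6
ee_pos: [0.5597, 0.1009, 0.1728]
tcp_rot: [-179.8, 0.1, 105.5]
wrist_force: [-9.8, -8.8, 4.0]
opening: 0.0365
grasp_force: 5.9
```

Call:
carry_out --moves "0 0.4 0 0 0 0.2 36; 0 0.8 0 0 0 0.4 36; 0 0.8 0 0 0 0.4 36"

```text
time: 10.9
ee_pos: [0.5602, 0.1011, 0.1728]
tcp_rot: [-179.8, 0.1, 105.1]
wrist_force: [-11.3, -9.5, 3.4]
opening: 0.036
grasp_force: 6.5
```

Call:
carry_out --moves "0 -1 0 0 0 -0.5 36; 0 -2 0 0 0 -1 36; 0 -3 0 0 0 -1.5 36; 0 -4 0 0 0 -2 36; 0 -4 0 0 0 -2 36"

```text
time: 11.4
ee_pos: [0.5572, 0.1004, 0.1729]
tcp_rot: [-179.9, 0.1, 107.1]
wrist_force: [-6.1, -7.3, 1.4]
opening: 0.0362
grasp_force: 3.7
```

Call:
carry_out --moves "0 -1 0 0 0 -0.5 36; 0 -2 0 0 0 -1 36; 0 -3 0 0 0 -1.5 36; 0 -3 0 0 0 -1.5 36"

```text
time: 11.8
ee_pos: [0.5544, 0.0995, 0.1728]
tcp_rot: [-179.9, 0.1, 108.6]
wrist_force: [-5.3, -6.8, 1.3]
opening: 0.0359
grasp_force: 3.6
```

It isn't latched, so the rise was the tooth's ramp. I'll go back and push a little farther.

Call:
carry_out --moves "0 1 0 0 0 0.5 36; 0 2 0 0 0 1 36; 0 3 0 0 0 1.5 36; 0 4 0 0 0 2 36; 0 5 0 0 0 2.5 36; 0 6 0 0 0 3 36; 0 7 0 0 0 3.5 36; 0 7 0 0 0 3.5 36"

```text
time: 12.6
ee_pos: [0.5602, 0.1012, 0.1727]
tcp_rot: [-179.8, 0.1, 105.0]
wrist_force: [-9.9, -10.2, 3.1]
opening: 0.0363
grasp_force: 6.4
```

Call:
carry_out --moves "0 0.5 0 0 0 0.3 36; 0 1 0 0 0 0.5 36; 0 1 0 0 0 0.5 36"

```text
time: 12.9
ee_pos: [0.5609, 0.1014, 0.1727]
tcp_rot: [-179.7, 0.2, 104.5]
wrist_force: [-12.2, -10.9, 2.6]
opening: 0.0358
grasp_force: 7.2
```

Call:
carry_out --moves "0 0.4 0 0 0 0.2 36; 0 0.8 0 0 0 0.4 36; 0 0.8 0 0 0 0.4 36"

```text
time: 13.2
ee_pos: [0.5615, 0.1015, 0.1727]
tcp_rot: [-179.7, 0.2, 104.1]
wrist_force: [-12.7, -11.1, 5.7]
opening: 0.0359
grasp_force: 7.8
```

Call:
carry_out --moves "0 0.4 0 0 0 0.2 36; 0 0.8 0 0 0 0.4 36; 0 0.8 0 0 0 0.4 36"

```text
time: 13.5
ee_pos: [0.562, 0.1016, 0.1727]
tcp_rot: [-179.7, 0.2, 103.7]
wrist_force: [-13.6, -12.2, 4.8]
opening: 0.0359
grasp_force: 8.5
```

```bash
python3 arc.py; python3 - <<'E'
from h import *
from workcell import bot
t=bot.camera("top")["img"][165:215,285:365,::-1];s=bot.camera("scene")["img"][205:265,240:320,::-1]
cv2.imwrite("pics/m4.png",cv2.resize(np.hstack([t[:50],s[5:55]]),None,fx=5,fy=5,interpolation=cv2.INTER_CUBIC))
E
```

```text
tool th 70.76 r 0.1145 yaw th 71.96 F tang(close) 16.3 F rad -8.28 Fz 4.79 z 0.17269898003498935 open 0.03591491388137768 t 13.5
```

View pics/m4.png

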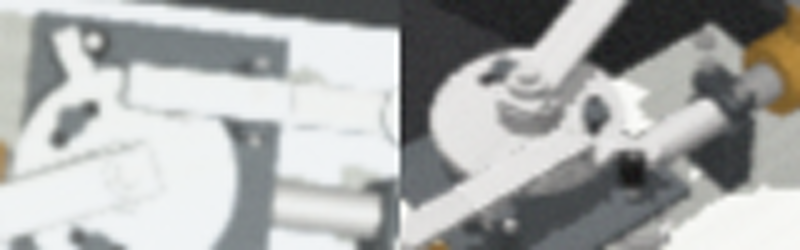

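The lug, at about (75,45), now appears to touch the stop at (95,40), so the hook should have dropped. I'll ease back farther than last time to test it.

Call:
carry_out --moves "0 -1 0 0 0 -0.5 36; 0 -2 0 0 0 -1 36; 0 -3 0 0 0 -1.5 36; 0 -4 0 0 0 -2 36; 0 -5 0 0 0 -2.5 36; 0 -6 0 0 0 -3 36; 0 -7 0 0 0 -3.5 36; 0 -8 0 0 0 -4 36; 0 -8 0 0 0 -4 36"

```text
time: 14.5
ee_pos: [0.5557, 0.1005, 0.1728]
tcp_rot: [-179.9, 0.1, 107.8]
wrist_force: [-5.8, -7.2, 0.4]
opening: 0.036
grasp_force: 3.7
```

Call:
carry_out --moves "0 -1 0 0 0 -0.5 36; 0 -2 0 0 0 -1 36; 0 -3 0 0 0 -1.5 36; 0 -3 0 0 0 -1.5 36"

```text
time: 14.9
ee_pos: [0.553, 0.0996, 0.1728]
tcp_rot: [-179.9, 0.1, 109.3]
wrist_force: [-5.2, -5.9, -0.3]
opening: 0.0362
grasp_force: 3.5
```

```bash
python3 arc.py
```

```text
tool th 66.17 r 0.1153 yaw th 66.41 F tang(close) 6.88 F rad -3.81 Fz -0.27 z 0.172788979170348 open 0.036179874658105335 t 14.9
```

```bash
cat > cmp.py <<'E'
import sys,pickle
from h import *
from workcell import bot
d=pickle.load(open("c0.pkl","rb"));n={k:bot.camera(k) for k in("scene","top")}
pickle.dump(n,open(sys.argv[1],"wb"))
def tab(c):   # the grooved disc: patch match of the start picture, sub-pixel by phase correlation
    out=[]
    for (u0,u1,v0,v1) in((224,246,248,266),(244,272,232,254)):
        a=cv2.cvtColor(d["scene"]["img"],cv2.COLOR_RGB2GRAY)[v0:v1,u0:u1];b=cv2.cvtColor(c["img"],cv2.COLOR_RGB2GRAY)[v0-8:v1+8,u0-8:u1+8]
        m=cv2.matchTemplate(b,a,cv2.TM_CCOEFF_NORMED);_,q,_,l=cv2.minMaxLoc(m);x,y=l
        if 0<y<15 and 0<x<15:
            f=lambda p,q,r:(p-r)/(2*(p-2*q+r));out.append((round(x-8+f(*m[y,x-1:x+2]),2),round(y-8+f(*m[y-1:y+2,x]),2),round(q,2)))
        else: out.append((x-8,y-8,q))
    return out
print("tab, arm shift px",tab(n["scene"]))
P=np.array([.6178,-.1257,.15]);print("5 mm down =",np.subtract(proj(n["scene"],P-[0,0,.005]),proj(n["scene"],P)))
E
python3 cmp.py n1.pkl
```

```text
tab, arm shift px [(np.float32(-0.01), np.float32(-0.03), 1.0), (np.float32(-0.0), np.float32(-0.01), 0.92)]
5 mm down = [0.16322243 1.57308058]
```

Call:
carry_out --moves "0 1 0 0 0 0.5 36; 0 2 0 0 0 1 36; 0 3 0 0 0 1.5 36; 0 4 0 0 0 2 36; 0 5 0 0 0 2.5 36; 0 6 0 0 0 3 36; 0 7 0 0 0 3.5 36; 0 8 0 0 0 4 36; 0 9 0 0 0 4.5 36; 0 10 0 0 0 5 36; 0 10 0 0 0 5 36"

```text
time: 16.1
ee_pos: [0.5612, 0.102, 0.1727]
tcp_rot: [-179.7, 0.2, 104.2]
wrist_force: [-12.1, -13.4, 4.0]
opening: 0.0362
grasp_force: 7.5
```

```bash
python3 arc.py; python3 cmp.py n2.pkl
```

```text
tool th 70.44 r 0.1151 yaw th 71.47 F tang(close) 15.2 F rad -9.78 Fz 3.97 z 0.17267039848231333 open 0.0362358623553323 t 16.1
tab, arm shift px [(np.float32(-0.01), np.float32(-0.03), 1.0), (np.float32(-0.02), np.float32(-0.02), 0.92)]
5 mm down = [0.16322243 1.57308058]
```

```bash
python3 - <<'E'
from h import *
import pickle
a=pickle.load(open("n2.pkl","rb"))
t=a["top"]["img"][160:225,285:350,::-1];s=a["scene"]["img"][185:250,240:305,::-1]
f=lambda i:cv2.convertScaleAbs(cv2.resize(i,None,fx=6,fy=6,interpolation=cv2.INTER_CUBIC),alpha=1.0)
g=lambda i:(255*(f(i)/255.)**2).astype(np.uint8)
cv2.imwrite("pics/m5.png",np.hstack([g(t),g(s)]))
E
```

```text
(no output)
```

View pics/m5.png

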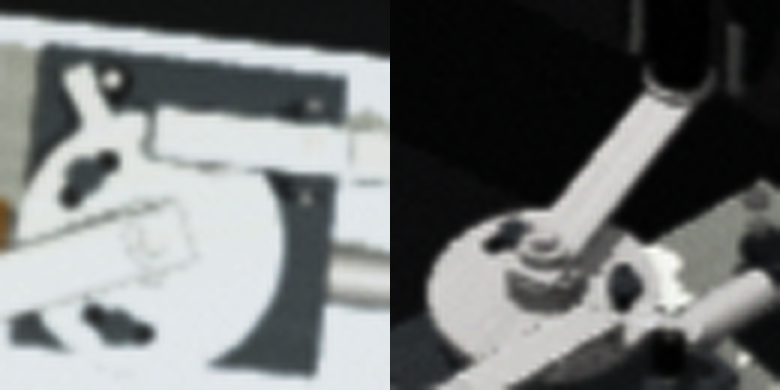

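```bash
python3 - <<'E'
from h import *
import pickle
L=lambda f:pickle.load(open(f,"rb"))
for f in("c0.pkl","n1.pkl","n2.pkl"):
    print(f);print(cv2.cvtColor(L(f)["top"]["img"],cv2.COLOR_RGB2GRAY)[169:190,294:322])
E
```

```text
c0.pkl
[[127 128 128 126 124 126 129 127 129 133 143 146 149 160 166 170 169 172
  185 201 204 208 225 230 231 231 231 233]
 [128 129 128 125 122 120 120 118 118 120 121 122 123 128 128 131 130 131
  139 146 146 150 163 164 165 170 174 185]
 [127 127 127 125 112 104 100  98 122 147 141 118 121 129 130 131 127 129
  130 130 130 128 130 129 129 133 129 139]
 [128 128 126 124 108  96  88 107 170 211 199 139 118 127 129 129 129 130
  130 128 130 130 128 128 129 129 129 129]
 [127 128 128 123 106  93  84 116 194 225 209 146 112 122 126 128 130 130
  131 130 132 130 129 131 131 132 130 131]
 [128 128 128 124 107  95  82  95 152 181 165 119 113 125 128 129 131 131
  130 129 130 130 130 131 130 129 129 129]
 [126 127 127 123 112  99  87  79  93 108 101 101 117 127 130 131 132 131
  132 131 130 129 131 132 131 131 133 129]
 [127 127 128 127 121 113 101  86  78  82  90 107 122 126 126 128 132 140
  140 138 136 134 134 133 131 131 132 131]
 [130 129 129 128 126 123 120 107 102 107 119 131 134 129 126 129 137 168
  181 176 164 153 141 134 130 129 133 136]
 [129 131 125 129 129 128 125 125 130 14
[... 5594 characters left out ...]
178 222 235 238 239 239 238 232 228 228 233 238 240 236 211 192 210 234
  239 241 241 241 242 242 242 241 242 242]
 [222 236 237 233 229 228 224 192 160 161 198 233 239 237 221 199 205 226
  233 234 236 238 240 240 241 240 240 241]
 [236 236 229 201 182 179 177 144 108 106 157 226 240 240 235 218 206 211
  219 218 219 226 231 231 230 231 230 232]
 [237 230 196 158 139 137 136 123 106 108 157 227 240 241 241 238 235 234
  234 228 217 213 215 211 198 195 195 204]
 [236 214 168 136 129 129 130 127 133 160 199 233 240 241 241 241 241 241
  241 239 236 236 234 230 215 208 211 219]
 [236 213 162 134 129 128 130 143 180 221 234 239 241 241 240 241 241 241
  241 241 241 241 241 240 237 235 233 234]]
```

The lug edge has reached the rubber's left edge (column ~300), so the force rise was the stop and the catch lies about 4 mm earlier. I didn't ease back far enough, so I'll go farther.

Call:
carry_out --moves "0 -2 0 0 0 -1 36; 0 -4 0 0 0 -2 36; 0 -5 0 0 0 -2.5 36; 0 -6 0 0 0 -3 36; 0 -7 0 0 0 -3.5 36; 0 -8 0 0 0 -4 36; 0 -9 0 0 0 -4.5 36; 0 -10 0 0 0 -5 36; 0 -11 0 0 0 -5.5 36; 0 -12 0 0 0 -6 36; 0 -12 0 0 0 -6 36"

```text
time: 17.3
ee_pos: [0.5509, 0.1003, 0.1727]
tcp_rot: [-179.9, 0.1, 110.3]
wrist_force: [-3.9, -4.4, -0.8]
opening: 0.0364
grasp_force: 2.7
```

```bash
python3 arc.py; python3 cmp.py n3.pkl
```

```text
tool th 65.34 r 0.1166 yaw th 65.4 F tang(close) 5.16 F rad -2.81 Fz -0.78 z 0.17273968898819536 open 0.036413705715196566 t 17.3
tab, arm shift px [(np.float32(-0.01), np.float32(-0.03), 1.0), (np.float32(0.01), np.float32(-0.01), 0.91)]
5 mm down = [0.16322243 1.57308058]
```

Call:
carry_out --moves "0 -1 0 0 0 -0.5 36; 0 -2 0 0 0 -1 36; 0 -2 0 0 0 -1 36"

```text
time: 17.7
ee_pos: [0.5495, 0.1002, 0.1728]
tcp_rot: [180.0, 0.0, 111.3]
wrist_force: [-2.7, -3.7, 0.9]
opening: 0.0359
grasp_force: 1.6
```

```bash
python3 arc.py; python3 cmp.py n4.pkl
```

```text
tool th 64.69 r 0.117 yaw th 64.38 F tang(close) 3.87 F rad -2.52 Fz 0.88 z 0.17275911145249057 open 0.035876795943899704 t 17.7
tab, arm shift px [(np.float32(-0.01), np.float32(-0.03), 1.0), (np.float32(0.01), np.float32(-0.01), 0.92)]
5 mm down = [0.16322243 1.57308058]
```

Force is falling, so the latch is taking the load. I'll ease on.

Call:
carry_out --moves "0 -1 0 0 0 -0.5 36; 0 -2 0 0 0 -1 36; 0 -3 0 0 0 -1.5 36; 0 -3 0 0 0 -1.5 36"

```text
time: 18.2
ee_pos: [0.5468, 0.0995, 0.1723]
tcp_rot: [180.0, -0.0, 112.9]
wrist_force: [-0.2, -0.2, 0.3]
opening: 0.0357
grasp_force: 0.0
```

Call:
carry_out --moves "0 -1 0 0 0 -0.5 36; 0 -2 0 0 0 -1 36; 0 -3 0 0 0 -1.5 36; 0 -3 0 0 0 -1.5 36"

```text
time: 18.6
ee_pos: [0.5439, 0.0982, 0.1723]
tcp_rot: [180.0, -0.0, 114.3]
wrist_force: [-1.0, 0.4, -0.0]
opening: 0.0356
grasp_force: 0.0
```

```bash
python3 arc.py; python3 cmp.py n5.pkl;python3 - <<'E'
from h import *
import pickle
for f in("n3.pkl","n4.pkl","n5.pkl"): print(cv2.cvtColor(pickle.load(open(f,"rb"))["top"]["img"],cv2.COLOR_RGB2GRAY)[173,288:306])
E
```

```text
tool th 61.74 r 0.1173 yaw th 61.36 F tang(close) 0.77 F rad 0.75 Fz -0.04 z 0.17231675816755498 open 0.03564313103967926 t 18.6
tab, arm shift px [(np.float32(-0.01), np.float32(-0.03), 1.0), (np.float32(0.01), np.float32(-0.01), 0.92)]
5 mm down = [0.16322243 1.57308058]
[203 202 189 147 134 172 220 235 236 231 195 132  87 113 190 221 207 140]
[201 202 189 145 138 187 225 234 236 228 175 112  82 113 189 221 206 141]
[202 202 190 155 161 195 226 235 234 208 144  98  79 112 190 221 206 142]
```

The latch holds and the hand is free. I'll open, lift off, and work out the approach to the tab.

Call:
carry_out --moves "0 0 0 0 0 0 50; 0 0 0 0 0 0 50; 0 0 -15 0 0 0 50; 0 0 -35 0 0 0 50; 0 0 -60 0 0 0 50; 0 0 -90 0 0 0 50; 0 0 -110 0 0 0 50; 0 0 -110 0 0 0 50"

```text
time: 19.5
ee_pos: [0.5447, 0.0983, 0.2865]
tcp_rot: [179.7, 0.1, 114.3]
wrist_force: [0.6, 0.5, 0.1]
opening: 0.0501
grasp_force: 0.0
```

```bash
python3 arc.py; python3 - <<'E'
from h import *
from workcell import bot
o=bot.get_obs();print(o["q"])
for y in(112,90):print(tgt(o,(.617,-.126,.25),y))
c=bot.camera("top");print(cv2.cvtColor(c["img"],cv2.COLOR_RGB2GRAY)[173,288:306])
E
```

```text
tool th 62.15 r 0.1171 yaw th 61.38 F tang(close) -0.74 F rad 0.25 Fz 0.07 z 0.28654590105433075 open 0.05013909125228528 t 19.5
[ 1.02303650e+01  6.21676669e+00  1.57143125e+01  9.91775552e+01
 -1.32377978e-03  7.59144862e+01]
(array([-234.1,  -26.7,   36.7]), array([0.3, 0.1, 2.3]))
(array([-234.1,  -26.7,   36.7]), array([ 0.3,  0. , 24.3]))
[189 185 175 139 148 180 211 226 224 194 131  89  72 100 174 207 191 128]
```

Call:
carry_out --moves "-30 -3 0 0 0 3 0; -60 -6 0 0 0 6 0; -90 -9 0 0 0 10 0; -120 -13 0 0 0 14 0; -150 -16 0 0 0 18 0; -180 -20 10 0 0 22 0; -210 -24 20 0 0 26 0; -234 -27 37 0 0 27 0; -234 -27 37 0 0 27 0; -234 -27 37 0 0 27 0; -234 -27 37 0 0 27 0"

```text
time: 20.65
ee_pos: [0.6156, -0.1255, 0.2457]
tcp_rot: [180.0, -0.0, 87.4]
wrist_force: [0.7, -0.1, 0.6]
opening: -0.0001
grasp_force: 0.0
```

```bash
python3 - <<'E'
from h import *
from workcell import bot
o=bot.get_obs();print(o["ee_pos"],o["tcp_rot"],o["opening"],o["wrist_force"]);print(tgt(o,(.617,-.126,.172),87))
c={k:bot.camera(k) for k in("scene","top")}
a=c["scene"]["img"][190:290,190:310,::-1];b=c["top"]["img"][140:240,285:405,::-1]
cv2.imwrite("pics/m6.png",cv2.resize(np.hstack([a,b]),None,fx=3.3,fy=3.3,interpolation=cv2.INTER_CUBIC))
E
```

```text
[ 0.61559866 -0.12547535  0.24573457] [ 1.79987592e+02 -9.30573738e-03  8.73678730e+01] -0.00013019737100916623 [ 0.73162513 -0.08859142  0.56370005]
(array([-0.5,  1.4, 73.7]), array([ 0. , -0. ,  0.4]))
```

View pics/m6.png

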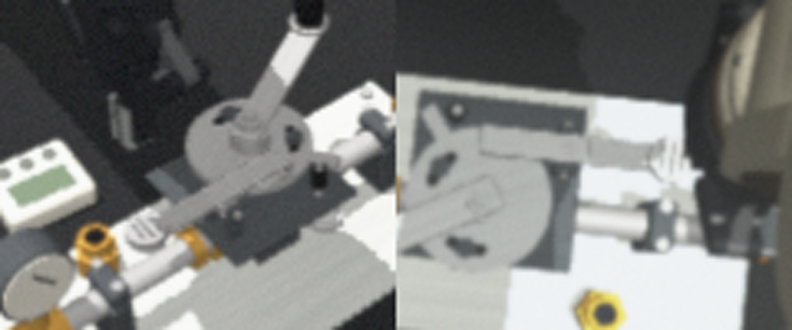

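The lever stays open by itself, with its grip at (308,10), and the fingers stand over the tab at (148,228). I'll descend and press gently.

Call:
carry_out --moves "-0.5 1.4 25 0 0 0 0; -0.5 1.4 50 0 0 0 0; -0.5 1.4 65 0 0 0 0; -0.5 1.4 72 0 0 0 0; -0.5 1.4 75 0 0 0 0; -0.5 1.4 75 0 0 0 0"

```text
time: 21.35
ee_pos: [0.6173, -0.1265, 0.171]
tcp_rot: [180.0, 0.0, 87.3]
wrist_force: [-1.5, 1.1, 0.1]
opening: 0.0003
grasp_force: 0.0
```

Call:
carry_out --moves "0 0 1 0 0 0 0; 0 0 2 0 0 0 0; 0 0 3 0 0 0 0; 0 0 4 0 0 0 0; 0 0 5 0 0 0 0; 0 0 5 0 0 0 0"

```text
time: 21.95
ee_pos: [0.6172, -0.1269, 0.1663]
tcp_rot: [179.9, 0.0, 87.3]
wrist_force: [-1.0, -0.3, 5.2]
opening: -0.0002
grasp_force: 2.6
```

Call:
carry_out --moves "0 0 0.7 0 0 0 0; 0 0 1.4 0 0 0 0; 0 0 2 0 0 0 0; 0 0 2 0 0 0 0"

```text
time: 22.35
ee_pos: [0.6173, -0.1272, 0.1648]
tcp_rot: [179.9, 0.1, 87.3]
wrist_force: [-2.1, -2.0, 7.9]
opening: -0.0
grasp_force: 3.9
```

Call:
carry_out --moves "0 0 0.7 0 0 0 0; 0 0 1.4 0 0 0 0; 0 0 2 0 0 0 0; 0 0 2 0 0 0 0"

```text
time: 22.75
ee_pos: [0.6172, -0.1269, 0.1614]
tcp_rot: [180.0, 0.0, 87.3]
wrist_force: [0.7, -1.9, 2.0]
opening: -0.0001
grasp_force: 0.9
```

```bash
cat > lev.py <<'E'
from h import *
from workcell import bot
c=bot.camera("top");g=cv2.cvtColor(c["img"],cv2.COLOR_RGB2GRAY)
print("lug row",g[173,288:306]);print("shut-bar row 240",g[240,295:320]);print(bot.get_obs()["wrist_force"])
E
python3 lev.py
```

```text
lug row [202 200 190 149 124 114  99  88  89  87  85  84  69  81 128 151 137  94]
shut-bar row 240 [173 175 179 181 182 185 192 198 197 197 197 198 198 200 200 200 201 199
 202 201 201 201 201 202 203]
[ 0.28853131 -1.94901033  2.45659657]
```

The lug has left the stop: tripped at about 8 N. I'll retract and verify that the lever is shut.

Call:
carry_out --moves "0 0 -5 0 0 0 0; 0 0 -15 0 0 0 0; 0 0 -35 0 0 0 0; 0 0 -60 0 0 0 0; 0 0 -90 0 0 0 0; 0 0 -110 0 0 0 0; 0 0 -110 0 0 0 0; 0 0 -110 0 0 0 0; 0 0 -110 0 0 0 0; 0 0 -110 0 0 0 0"

```text
time: 23.8
ee_pos: [0.6168, -0.1266, 0.2701]
tcp_rot: [-179.9, -0.0, 87.3]
wrist_force: [-0.5, 0.3, -0.0]
opening: 0.0003
grasp_force: 0.0
```

```bash
python3 - <<'E'
from h import *
import pickle
from workcell import bot
d=pickle.load(open("c0.pkl","rb"));o=bot.get_obs();print(o["ee_pos"],o["wrist_force"])
for k,(v0,v1,u0,u1) in{"scene":(178,265,225,300),"top":(175,268,285,330)}.items():
    c=bot.camera(k)
    G=lambda i:cv2.createCLAHE(2,(2,2)).apply(cv2.cvtColor(i,cv2.COLOR_RGB2GRAY))[v0:v1,u0:u1]
    a=G(d[k]["img"]);b=G(c["img"]);m=cv2.matchTemplate(b,a[4:-4,4:-4],cv2.TM_CCOEFF_NORMED);print(k,cv2.minMaxLoc(m)[1::2])
x=d["scene"]["img"];y=bot.camera("scene")["img"]
print("grip px start/now",x[195,236],y[195,236],"bar",x[208,242],y[208,242])
E
```

```text
[ 0.61679736 -0.12663505  0.27010207] [-0.50170322  0.25742116 -0.00970999]
scene (0.881441593170166, (4, 4))
top (0.9067479968070984, (4, 4))
grip px start/now [17 21 16] [35 33 36] bar [233 231 229] [29 27 32]
```

```bash
python3 - <<'E'
from h import *
import pickle
from workcell import bot
d=pickle.load(open("c0.pkl","rb"));x=d["top"]["img"];y=bot.camera("top")["img"];n=pickle.load(open("n5.pkl","rb"))["top"]["img"]
G=lambda i:cv2.cvtColor(i,cv2.COLOR_RGB2GRAY)
for v in(248,256,262):print(v,G(x)[v,290:320],G(y)[v,290:320])
for r in((243,270,288,322),(190,202,278,300)):   # grip end; lug at shut
    v0,v1,u0,u1=r;m=cv2.matchTemplate(G(y)[v0-5:v1+5,u0-5:u1+5],G(x)[v0:v1,u0:u1],cv2.TM_CCOEFF_NORMED);print(r,cv2.minMaxLoc(m)[1::2])
E
```

```text
248 [ 68  69  69  68  68  75  76  77  82 135 211 231 235 239 242 243 242 243
 242 236 188 112  82  78  77  78  78  78  78  79] [ 54  56  58  55  55  54  58  55  62 100 153 177 179 180 182 180 177 180
 182 174 130  80  63  60  60  68  67  68  71  70]
256 [ 71  70  71  70  72  73  97 139 133  91  60  60  64  70  74  75  72  72
  73  98 137 139 106  78  73  74  75  74  76  75] [ 52  53  52  52  51  54  85 132 125  79  51  46  50  52  52  51  55  55
  55  67  88  93  71  63  65  69  68  66  68  67]
262 [ 66  67  67  66  69  70  74 114 164 154 111  77  69  68  73  73  72  72
  69  64  65  67  70  73  71  72  72  72  71  73] [ 48  48  48  49  49  50  53  77 114 105  74  53  48  51  50  51  51  51
  50  49  49  53  58  61  64  64  63  63  63  68]
(243, 270, 288, 322) (0.9739845991134644, (5, 5))
(190, 202, 278, 300) (0.6097266674041748, (5, 5))
```

The lever is back at exactly its shut position (zero pixel shift), and the hand is clear. I'm handing the job in.

```bash
python3 -c "
from workcell import bot
print(bot.job_done())"
```

```text
the job is handed in; nothing more can be done
None
```

The lever was swung open until it latched (peak pull about 16 N at the grip, against the 20 N limit) and let go. Pressing the tab then tripped it at about 8 N, it snapped fully shut, and I handed the job in at about 24 s on the robot's clock without touching anything else.

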